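Register a queen-cell bar in the grafting jig and lock it

TASK

Get the wooden cell bar on the black jig ready for grafting: without lifting it, push it flat against the long aluminium fence, then slide it along the fence until its end is tight against the end stop, and only then turn the brass keeper by its red peg as far as it goes, so that it lies across the end of the bar. Push on the wood only: do not touch the little cups on the bar, and leave the jars, the stylus and the hive tool where they are.

Things in the scene. Friction and masses are not known exactly. Their poses are not given: they have to be found in the camera images.
- jig: Fixed black jig board, 250 (x) x 400 (y) x 15 mm, spanning x -135..115, y -210..190 mm about its origin, on the underside; its top, the bed, is at z = 15. Its x points roughly away from the robot; pose varies. A steel post, radius 10, at x = 0, y = 125 carries the keeper. A bar against both fence and stop has its origin at x = 35, y = 30, z = 15 mm here, axes parallel.
- fence (a point): Point on the inner face of the jig's aluminium fence, at bed level, at jig x = 50, y = -20 mm. The face is parallel to the jig's y and looks to its -x; the fence is 370 mm long (jig y -205..165), 15 mm wide, 12 mm above the bed. It stands on the side away from the robot.
- end_stop (a point): Point on the inner face of the short aluminium end stop, at bed level, at jig x = 35, y = 150 mm. The face looks to the jig's -y; the stop spans jig x 20..65 and stands 12 mm above the bed.
- bar: Loose light-wood cell bar, 30 (x) x 240 (y, its length) x 16 mm (z), about 0.12 kg, lying askew on the bed, short of fence and end stop. Origin at the centre of its underside. Slides easily (about 1 N). The cups on it leave 42 mm of bare wood at either end and 4 mm along either long edge. Push on its long near side or its short end, below its top.
- cups: The block of two rows of 12 small cups, fixed on top of the bar: 22 x 153 mm, 9 mm high (tops 25 mm above the bar's underside, 40 mm above the table). Origin at the centre of its underside, on the bar's top. Not to be touched.
- keeper (a joint): Brass keeper turning on the jig's post: 0 = along the jig's +y (off the bar), pi/2 = along its +x, across the bar's end, its limit. The value grows clockwise seen from above; light friction (1.2 N at the peg), stays where left. 18 mm wide, reaches 48 mm from the post's axis; underside 34, top 44 mm above the table, 3 mm over the bar's top.
- keeper_peg (a point): Middle of the upright red peg on the keeper (54 mm above the table): diameter 12 mm, from 44 to 64 mm above the table, 35 mm from the post's axis.
- jelly_jar: Bystander: small amber jar with white cap, radius 19, height 42 mm, standing on the jig beyond the fence. Origin under its centre.
- stylus: Bystander: green grafting stylus, 140 mm long, 8 mm thick, lying on the jig beyond the fence along its y. Origin under its middle.
- honey_jar: Bystander: honey jar, radius 35, height 95 mm, on the table to the robot's left.
- cup_jar: Bystander: clear jar with white cap, radius 33, height 80 mm, on the table to the robot's left.
- hive_tool: Bystander: flat yellow hive tool, 250 x 45 mm, on the table to the robot's right.
There are look-alikes about, which are no part of the job. Leave any turquoise look-alike of the bar alone.

How it is judged:
On the way, in this order (a step that is already met when the one before it is completed fails the run):
1. the bar's long edge lies against the fence (x of bar in the frame of jig between 0.0325 and 0.0375 m and angle between the y axis of bar and the y axis of jig, either way round below 0.02 rad and z of bar in the frame of jig below 0.018 m and angle between bar's own z axis and vertical below 0.05 rad and value of joint keeper below 1 rad), for 0.2 s.
2. slid along the fence, its end also lies against the end stop, the keeper not yet turned (all of step 1 and y of bar in the frame of jig between 0.0275 and 0.0325 m), for 0.2 s.
3. the keeper is turned fully across the bar's end (x of bar in the frame of jig between 0.0325 and 0.0375 m and angle between the y axis of bar and the y axis of jig, either way round below 0.02 rad and z of bar in the frame of jig below 0.018 m and angle between bar's own z axis and vertical below 0.05 rad and y of bar in the frame of jig between 0.0275 and 0.0325 m and value of joint keeper above 1.47 rad), for 0.2 s.
At the end, for the whole second after the job is handed in: The bar rests flat on the bed, its long edge within 2.5 mm of the fence and parallel to it within 0.02 rad, its end within 2.5 mm of the end stop, and the keeper is turned across it to within 0.1 rad of its limit (pi/2) (all of step 3 and linear speed of bar below 0.01 m/s); the robot touches nothing.
It fails at once if the cups are touched (over 0.5 N) (contact force between any of the fingers, the arm and cups above 0.5 N).
It fails at once if the bar is lifted more than 10 mm off the bed (height (world z) of bar above 0.025 m).
It fails at once if a bystander is moved more than 20 mm (distance of any of jelly_jar, stylus, honey_jar, cup_jar, hive_tool from where it was at the start of the episode above 0.02 m).
It also fails if it takes over 61 s, if anything falls off the work surface, if the arm or the gripper's body presses on something with over 40 N, if the wrist force passes 120 N, or if a joint passes its speed limit or range.

ROBOT

A 6-joint arm with a two-finger parallel gripper is mounted at the origin on the work surface. World frame = base frame: x ahead of the robot, y to its left, z up, the work surface at z = 0. Lengths are in m, angles in rad, forces in N, time in s.
With the tool pointing down it reaches from about 0.3 to 0.85 m from the base axis. Payload 4.2 kg.
Tool frame: the origin (TCP) lies at the centre of the arm's flange, where the gripper is bolted on; the fingertips stand 191 mm ahead of it and the grasp point (between the pads) lies 172 mm ahead of it; z points along the fingers, y is the direction in which the jaws open and shut (so a half turn about z gives the same grasp; the last joint's range is limited). The gripper opens to 91 mm and grips with 3 to 60 N. Pads are 32 mm wide; open, the fingers measure 118 mm over their backs; the gripper's body (76 mm by 178 mm) begins 60 mm behind the grasp point.
Start: joints at [1.287, 0.32, 1.565, -0, 1.257, -0.02], TCP at [0.15, 0.555, 0.405] pointing down, gripper open.
Joint ranges: [-3.11, 3.11], [-0.84, 2.01], [0.21, 2.61], [-1.34, 4.49], [0.05, 2.63], [-2.56, 2.56]. Speed limits (rad/s): [2.57, 2.57, 3.14, 3.14, 3.14, 3.14].

INTERFACE

Orientations are given as a unit quaternion [w, x, y, z].
In Python, from rig import env gives the robot as it stands. The module is installed in compiled form; this text tells all that it offers.
- The arm moves only by the shell command python3 -m pendant 'ROWS' [FORCE]. ROWS is JSON, a list of rows, each an object with "claw": the finger opening in m, from 0 to 0.0912; "offset": the shift along the world's x, y, z in m, a list of three; "spin": the turn about the world's z in rad. In form: [{"claw": claw, "offset": [x, y, z], "spin": spin}, ...]. A call has 1 to 10 rows; each row is the pose to reach, as a shift and turn from the pose commanded when the call began; what a row does not reach only later rows make up. A row lasts 1/8 s, in which the tool goes at most 62.5 mm and 10.7 degrees, less where a joint would pass 70% of its speed; a pose out of reach is approached as far as the arm can. A call with a gripper value outside its range is refused whole. The fingers move at their own pace and stop on an object; FORCE is the grip in N (left out, the last holds). Time passes only in rows, so rows that repeat a pose let the fingers close. It gives the time, the measured TCP pose, the force and the opening at its end, in the units of the state.
- env.observe(): the state, without advancing time (a new reading comes with each control period).
- env.capture(name): name is "scene" or "side" or "wrist"; returns the picture (480x640x3 uint8, red, green, blue); there is no depth.
- env.calibration(name): a dict with "intrinsics" (3x3 intrinsics, pixels), "R" (3x3) and "t" (3): a world point X has camera coordinates R X + t. Camera axes: x right, y down, z forward; pixel columns grow to the right and rows downward; lengths in m; the calibration is good to about 2 mm. A picture is of the moment at which its call begins: read the wrist's pose just before it. calibration takes no time and is no camera call; for the wrist camera it gives the pose at the moment of the call.
- env.job_done(): hands the job in, once; it reports no verdict.
The state is a dict: "time_s": time; "joint_positions": joint angles; "qvel": joint speeds; "joint_efforts": joint torques, N m; "ee_pos": TCP position; "eef_rot": TCP orientation; "wrist_force": force on the tool from outside, world axes, zero at the start; "wrist_torque": the same for the moment, N m; "width": finger opening in m.
Only numpy, scipy, OpenCV 4.12 (cv2) and the standard library are available. Lean on these libraries where they do the work, as an engineer would, in place of code of your own. Each camera call takes 0.05 s, during which the arm holds its last target. There are 200 camera calls.

## Working session

There is one attempt and no reset: what is moved stays moved. The work goes in short steps, Python scripts to look and compute and a shell command to move; the robot and the scene stay as the last step left them, time stands still between calls to the robot, and variables do not carry over. Pictures are saved under pics/ and viewed, about 8 in all and at most 12, crops included, and the job is handed in when it is done.

```bash
mkdir -p pics
python3 - <<'E'
from rig import env
import cv2
for n in("scene","side"):
    c=env.calibration(n); print(n,c["intrinsics"],c["R"],c["t"])
    cv2.imwrite(f"pics/{n}0.png",env.capture(n)[:,:,::-1])
s=env.observe();print(s["time_s"],s["ee_pos"],s["eef_rot"],s["wrist_force"],s["width"])
E
```

```text
scene [[618.9061079    0.         327.12400794]
 [  0.         618.9061079  231.54365886]
 [  0.           0.           1.        ]] [[ 0.77938216  0.62654722  0.00142473]
 [ 0.44160324 -0.54770847 -0.71063493]
 [-0.444466    0.55448536 -0.70355949]] [-0.39519164 -0.19485671  1.73164197]
side [[446.8737457    0.         320.57350446]
 [  0.         446.8737457  235.45567773]
 [  0.           0.           1.        ]] [[ 0.99868709 -0.04838874  0.01681173]
 [-0.02377362 -0.7285163  -0.68461581]
 [ 0.04537532  0.68331729 -0.7287102 ]] [-0.52799188  0.0384031   1.26229063]
0.1 [0.14989845 0.55495926 0.40402685] [-1.08524705e-04  1.31537214e-01  9.91310929e-01 -7.69412275e-04] [-0.54926173  0.8070178  -0.52075452] 0.09125297239064845
```

View pics/scene0.png

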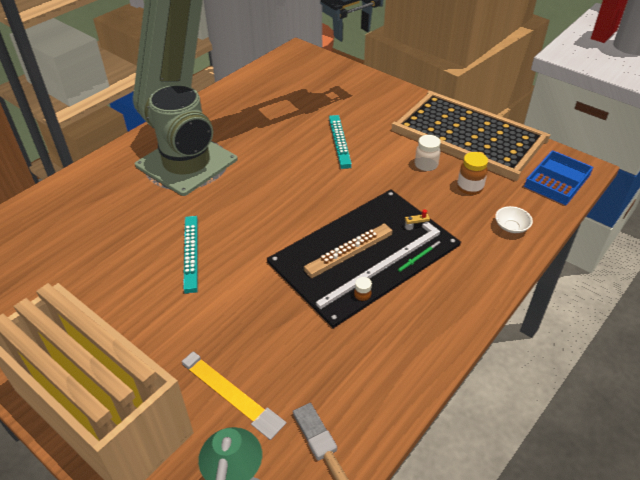

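View pics/side0.png

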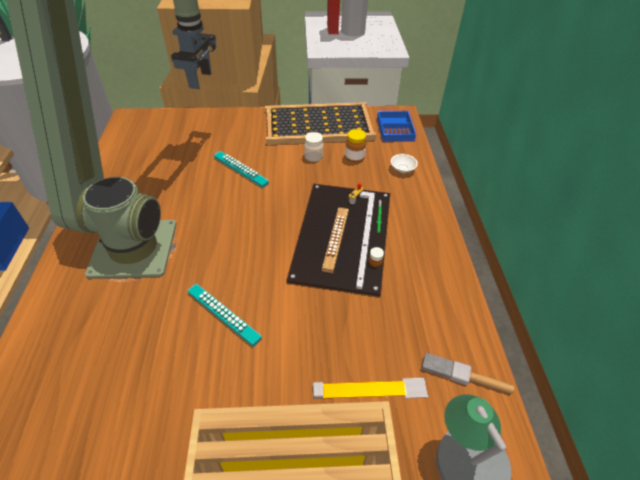

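Scene view: jig corners near (390,192), (459,241), (334,325), (269,260). The bar runs from (307,270) to (391,232), with the keeper peg at (424,213). In the side view the jig corners are (317,185), (390,190), (380,292), (290,280), and the bar runs from (328,268) to (342,212). The other bars are turquoise look-alikes.

```bash
cat > h.py <<'E'
import numpy as np, cv2
from rig import env
def ray(c,px,z):
    K,R,t=(np.array(c[k]) for k in("intrinsics","R","t"))
    px=np.atleast_2d(px).astype(float)
    d=(np.linalg.inv(K)@np.c_[px,np.ones(len(px))].T).T@R
    o=-R.T@t
    return o+d*((z-o[2])/d[:,2])[:,None]
def proj(c,X):
    K,R,t=(np.array(c[k]) for k in("intrinsics","R","t"))
    p=(K@(R@np.atleast_2d(X).T+t[:,None])).T
    return p[:,:2]/p[:,2:]
def jig_from_corners(P):  # P order: (-135,190),(115,190),(115,-210),(-135,-210)
    Q=np.array([[-.135,.19],[.115,.19],[.115,-.21],[-.135,-.21]])
    P=P[:,:2];qc,pc=Q.mean(0),P.mean(0)
    U,S,V=np.linalg.svd((Q-qc).T@(P-pc)); Rm=V.T@np.diag([1,np.linalg.det(V.T@U.T)])@U.T
    t=pc-Rm@qc
    return t,np.arctan2(Rm[1,0],Rm[0,0]),np.abs(Q@Rm.T+t-P).max()
E
python3 - <<'E'
from h import *
C={"scene":[(390,192),(459,241),(334,325),(269,260)],"side":[(317,185),(390,190),(380,292),(290,280)]}
B={"scene":[(307,270),(391,232)],"side":[(328,268),(342,212)]}
for n in C:
    c=env.calibration(n); P=ray(c,C[n],.015); print(n,P[:,:2].round(3).tolist(),jig_from_corners(P)); print(ray(c,B[n],.031).round(3).tolist())
c=env.calibration("wrist");print(c, -np.array(c["R"]).T@c["t"])
E
```

```text
scene [[0.527, 0.238], [0.758, 0.195], [0.679, -0.19], [0.444, -0.139]] (array([0.61380359, 0.03372831]), np.float64(-0.20745553394298463), np.float64(0.009242895438660415))
[[0.543, -0.117, 0.031], [0.622, 0.103, 0.031]]
side [[0.529, 0.245], [0.762, 0.214], [0.673, -0.184], [0.441, -0.137]] (array([0.61305691, 0.0421267 ]), np.float64(-0.20698376525429724), np.float64(0.010850299227713245))
[[0.542, -0.113, 0.031], [0.597, 0.1, 0.031]]
{'intrinsics': array([[330.44807607,   0.        , 325.79033811],
       [  0.        , 330.44807607, 242.76394524],
       [  0.        ,   0.        ,   1.        ]]), 'R': array([[ 0.26028398,  0.96553079, -0.00159379],
       [ 0.92804147, -0.24972156,  0.27636601],
       [ 0.26644189, -0.07341275, -0.96105114]]), 't': array([-0.57460671, -0.03056678,  0.39154624])} [0.07360384 0.57591178 0.38382777]
```

```bash
python3 -m pendant '[{"claw":0.0912,"offset":[0.04,-0.05,0],"spin":0.055},{"claw":0.0912,"offset":[0.08,-0.1,0],"spin":0.055},{"claw":0.0912,"offset":[0.12,-0.15,0],"spin":0.055},{"claw":0.0912,"offset":[0.16,-0.2,0],"spin":0.055},{"claw":0.0912,"offset":[0.2,-0.25,0],"spin":0.055},{"claw":0.0912,"offset":[0.24,-0.3,0],"spin":0.055},{"claw":0.0912,"offset":[0.28,-0.36,0],"spin":0.055},{"claw":0.0912,"offset":[0.32,-0.42,0],"spin":0.055},{"claw":0.0912,"offset":[0.36,-0.48,0],"spin":0.055},{"claw":0.0912,"offset":[0.38,-0.53,0],"spin":0.055}]'
python3 -m pendant '[{"claw":0.0912,"offset":[0,0,0],"spin":0},{"claw":0.0912,"offset":[0,0,0],"spin":0}]'
python3 - <<'E'
from h import *
import pickle
s=env.observe();c=env.calibration("wrist");im=env.capture("wrist")[:,:,::-1]
pickle.dump((c,im),open("w1.pkl","wb"));cv2.imwrite("pics/w1.png",im)
print(s["time_s"],s["ee_pos"],s["eef_rot"],s["wrist_force"])
E
```

```text
time_s: 1.35
ee_pos: [0.5179, 0.049, 0.4044]
eef_rot: [-0.0, 0.104, 0.995, 0.0]
wrist_force: [-0.1, 0.5, 0.3]
width: 0.0906
time_s: 1.6
ee_pos: [0.5167, 0.051, 0.4043]
eef_rot: [-0.001, 0.105, 0.995, 0.0]
wrist_force: [0.0, 0.6, -0.3]
width: 0.0914
1.6 [0.51665165 0.05097617 0.40428717] [-7.85108989e-04  1.04590211e-01  9.94515068e-01  2.24616088e-04] [ 0.01883659  0.64459639 -0.33772377]
```

View pics/w1.png

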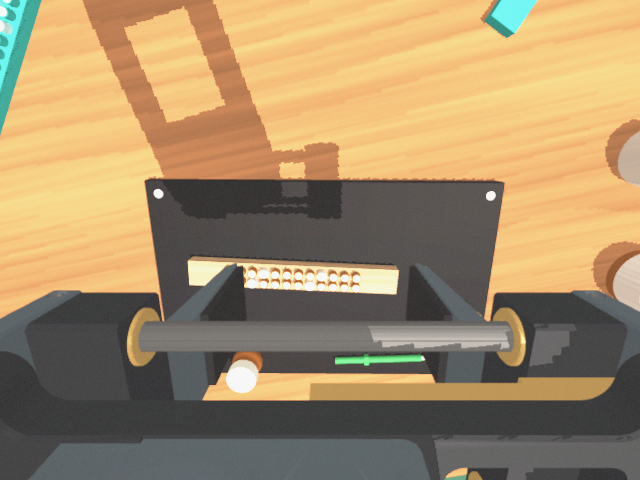

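Wrist view: jig near corners at (147,181) and (503,182). The bar's top face spans roughly (190,258), (398,266), (397,293), (188,287), and the gripper hides the fence and keeper.

Run:
```python
from h import *
import pickle
c,im=pickle.load(open("w1.pkl","rb"))
P=ray(c,[(147,181),(503,182)],.015)[:,:2]
d=P[1]-P[0];print("len",np.linalg.norm(d));yaw=np.arctan2(-d[0],d[1])
R=np.array([[np.cos(yaw),-np.sin(yaw)],[np.sin(yaw),np.cos(yaw)]])
t=P.mean(0)-R@[-.135,-.01]; print("jig",t,yaw)
J=lambda X:((X[:,:2]-t)@R).round(4)
print("bar near top edge", J(ray(c,[(190,258),(398,266)],.031)).tolist(),"far",J(ray(c,[(188,287),(397,293)],.031)).tolist())
for n in("scene","side"):
    k=env.calibration(n); i=cv2.imread(f"pics/{n}0.png").astype(int)
    a=(i[:,:,2]>150)&(i[:,:,1]<70)&(i[:,:,0]<70)
    sl=np.zeros_like(a); 
    u,v=proj(k,np.r_[t+R@[0,.15],.05])[0].astype(int); sl[v-30:v+30,u-30:u+30]=1
    y,x=np.where(a&sl.astype(bool)); print(n,len(x),x.mean(),y.mean(),"peg jig",J(ray(k,[(x.mean(),y.mean())],.054)))
    cv2.imwrite(f"pics/z_{n}.png",cv2.resize(i[v-45:v+75,u-80:u+40].astype(np.uint8),None,fx=4,fy=4,interpolation=2))
a=cv2.imread("pics/z_scene.png");b=cv2.imread("pics/z_side.png");cv2.imwrite("pics/z.png",np.hstack([a[:,:400],b[:,:400]]))
```

```text
len 0.3928961213281749
jig [0.6077631  0.04125596] -0.21193064259899438
bar near top edge [[-0.051, -0.162], [-0.0421, 0.073]] far [[-0.0156, -0.1682], [-0.0087, 0.0739]]
scene 14 424.2857142857143 211.42857142857142 peg jig [[0.0153 0.1582]]
side 11 359.1818181818182 185.1818181818182 peg jig [[0.016  0.1602]]
```

View pics/z.png

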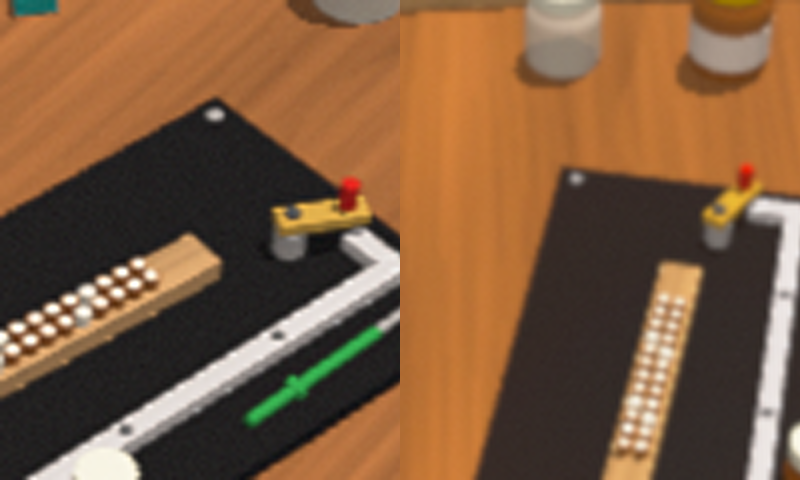

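```bash
python3 -m pendant '[{"claw":0.0912,"offset":[0.003,-0.038,-0.05],"spin":0},{"claw":0.0912,"offset":[0.003,-0.038,-0.1],"spin":0},{"claw":0.0912,"offset":[0.003,-0.038,-0.15],"spin":0},{"claw":0.0912,"offset":[0.003,-0.038,-0.17],"spin":0},{"claw":0.0912,"offset":[0.003,-0.038,-0.17],"spin":0},{"claw":0.0912,"offset":[0.003,-0.038,-0.17],"spin":0}]'
python3 - <<'E'
from h import *
import pickle
s=env.observe();c=env.calibration("wrist");im=env.capture("wrist")[:,:,::-1]
cv2.imwrite("pics/w2.png",im);k=env.calibration("scene");i=env.capture("scene")[:,:,::-1]
a=cv2.resize(i[150:350,230:480],(500,400));cv2.imwrite("pics/s2.png",np.hstack([a,cv2.resize(im,(300,225))[:,:].copy() if 0 else cv2.copyMakeBorder(cv2.resize(im,(300,225)),0,175,0,0,cv2.BORDER_CONSTANT)]))
print(s["ee_pos"],s["eef_rot"])
E
```

```text
time_s: 2.4
ee_pos: [0.5203, 0.0138, 0.2359]
eef_rot: [0.001, 0.103, 0.995, 0.0]
wrist_force: [-0.3, 0.5, 0.2]
width: 0.0913
[0.52026561 0.01384649 0.23590501] [1.02342865e-03 1.03409385e-01 9.94638333e-01 1.95703381e-04]
```

View pics/s2.png

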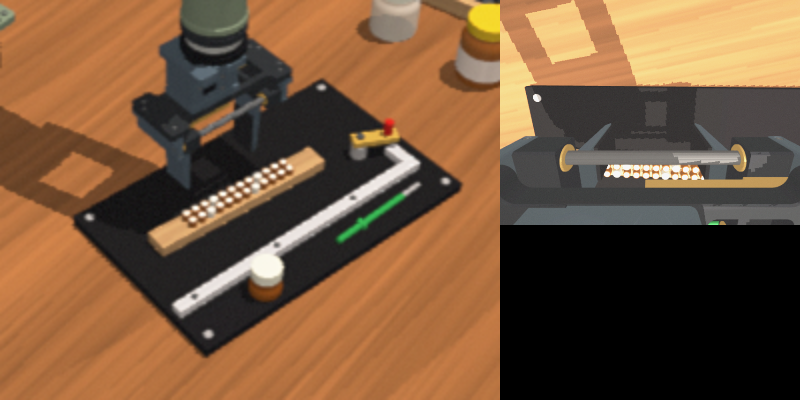

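The fingers sit clear of the bar on its near side, so I'll go down and push towards the fence.

```bash
python3 -m pendant '[{"claw":0.0912,"offset":[0,0,-0.013],"spin":0},{"claw":0.0912,"offset":[0,0,-0.025],"spin":0},{"claw":0.0912,"offset":[0,0,-0.025],"spin":0},{"claw":0.0912,"offset":[0.0049,-0.001,-0.025],"spin":0},{"claw":0.0912,"offset":[0.0098,-0.0021,-0.025],"spin":0},{"claw":0.0912,"offset":[0.0147,-0.0031,-0.025],"spin":0},{"claw":0.0912,"offset":[0.0196,-0.0042,-0.025],"spin":0},{"claw":0.0912,"offset":[0.0245,-0.0052,-0.025],"spin":0},{"claw":0.0912,"offset":[0.0294,-0.0063,-0.025],"spin":0}]'
python3 -m pendant '[{"claw":0.0912,"offset":[0.0049,-0.001,0],"spin":0},{"claw":0.0912,"offset":[0.0098,-0.0021,0],"spin":0},{"claw":0.0912,"offset":[0.0147,-0.0031,0],"spin":0},{"claw":0.0912,"offset":[0.0196,-0.0042,0],"spin":0},{"claw":0.0912,"offset":[0.0245,-0.0052,0],"spin":0},{"claw":0.0912,"offset":[0.0294,-0.0063,0],"spin":0},{"claw":0.0912,"offset":[0.0343,-0.0073,0],"spin":0},{"claw":0.0912,"offset":[0.0372,-0.0079,0],"spin":0}]'
python3 - <<'E'
from h import *
i=env.capture("scene")[:,:,::-1]
cv2.imwrite("pics/s3.png",cv2.resize(i[150:350,230:480],(750,600),interpolation=2))
E
```

```text
time_s: 3.62
ee_pos: [0.5495, 0.0065, 0.2098]
eef_rot: [-0.0, 0.104, 0.995, 0.0]
wrist_force: [-0.7, 0.4, 1.0]
width: 0.0911
time_s: 4.62
ee_pos: [0.5869, -0.0014, 0.2098]
eef_rot: [0.0, 0.104, 0.995, 0.0]
wrist_force: [-2.9, 0.3, 0.9]
width: 0.0912
```

View pics/s3.png

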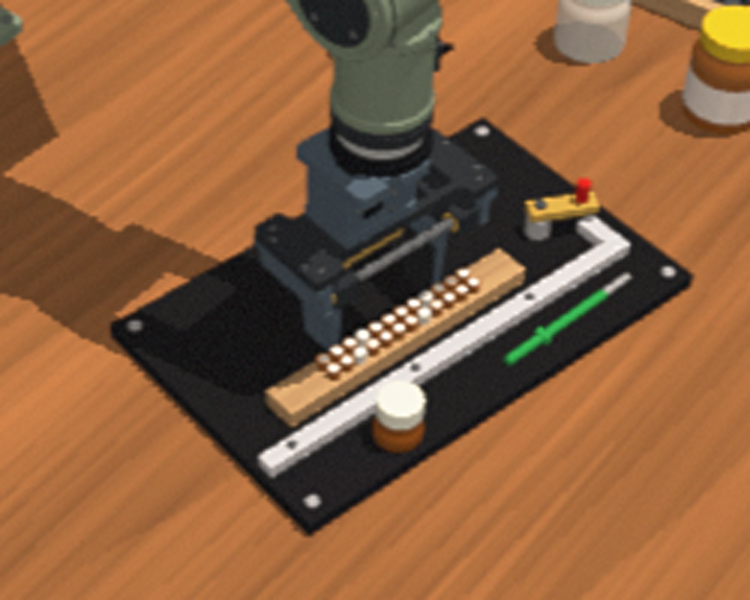

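The bar is moving and parallel, with a gap of about 15 mm to the fence. I'll close it gently.

```bash
python3 -m pendant '[{"claw":0.0912,"offset":[0.0039,-0.0008,0],"spin":0},{"claw":0.0912,"offset":[0.0078,-0.0017,0],"spin":0},{"claw":0.0912,"offset":[0.0098,-0.0021,0],"spin":0},{"claw":0.0912,"offset":[0.0117,-0.0025,0],"spin":0}]'
for k in 1 2 3 4; do python3 -m pendant '[{"claw":0.0912,"offset":[0.001,-0.0002,0],"spin":0},{"claw":0.0912,"offset":[0.002,-0.0004,0],"spin":0}]' | grep -E 'pos|force'; done
```

```text
time_s: 5.18
ee_pos: [0.5982, -0.0038, 0.2098]
eef_rot: [-0.0, 0.104, 0.995, 0.0]
wrist_force: [-1.8, 0.5, 0.9]
width: 0.0913
ee_pos: [0.5998, -0.0041, 0.2097]
wrist_force: [-3.2, 0.9, 3.1]
ee_pos: [0.6009, -0.0042, 0.2098]
wrist_force: [-8.3, 3.5, 5.9]
ee_pos: [0.6018, -0.0043, 0.2098]
wrist_force: [-11.9, 4.5, 10.1]
ee_pos: [0.6027, -0.0045, 0.2098]
wrist_force: [-15.2, 5.2, 13.8]
```

The force rises at fence contact as expected. I'll back off, lift, close the jaws and move to the bar's near end.

```bash
python3 -m pendant '[{"claw":0.0912,"offset":[-0.0147,0.0031,0],"spin":0},{"claw":0.0912,"offset":[-0.0293,0.0063,0],"spin":0},{"claw":0.0912,"offset":[-0.0293,0.0063,0.04],"spin":0},{"claw":0,"offset":[-0.0293,0.0063,0.08],"spin":0},{"claw":0,"offset":[-0.02,-0.045,0.08],"spin":0},{"claw":0,"offset":[-0.0086,-0.1,0.08],"spin":0},{"claw":0,"offset":[-0.0086,-0.1556,0.08],"spin":0},{"claw":0,"offset":[-0.0086,-0.1556,0.08],"spin":0},{"claw":0,"offset":[-0.0086,-0.1556,0.05],"spin":0},{"claw":0,"offset":[-0.0086,-0.1556,0.05],"spin":0}]' 10
python3 - <<'E'
from h import *
i=env.capture("scene")[:,:,::-1]
cv2.imwrite("pics/s4.png",cv2.resize(i[150:350,230:480],(750,600),interpolation=2))
E
```

```text
time_s: 7.42
ee_pos: [0.5966, -0.16, 0.2577]
eef_rot: [-0.002, 0.104, 0.995, 0.001]
wrist_force: [-0.1, -0.1, 0.4]
width: 0.024
```

View pics/s4.png

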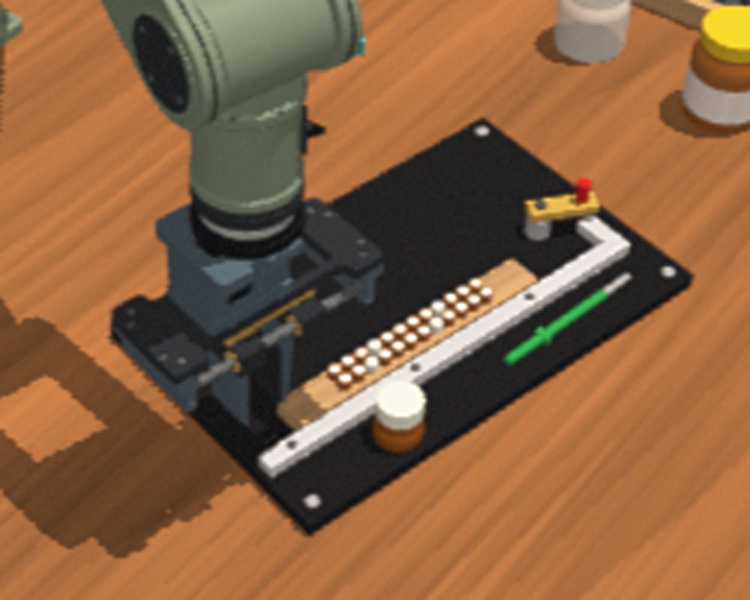

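Bar is flush along the fence. Its near end shows at crop (278,408) to (306,424), with the fingers just beyond it. I'll work out the gap.

```bash
python3 -m pendant '[{"claw":0,"offset":[-0.0039,0.0008,0],"spin":0},{"claw":0,"offset":[-0.0039,0.0008,0],"spin":0},{"claw":0,"offset":[-0.0039,0.0008,0],"spin":0},{"claw":0,"offset":[-0.0039,0.0008,0],"spin":0}]'
python3 - <<'E'
from h import *
t=np.array([.608,.0413]);y=-.21;R=np.array([[np.cos(y),-np.sin(y)],[np.sin(y),np.cos(y)]])
J=lambda X:((X[:,:2]-t)@R).round(4)
k=env.calibration("scene")
f=lambda p:np.array(p)/3+[230,150]
print("bar near end",J(ray(k,f([(278,408),(303,424)]),.031)),"far end corner",J(ray(k,f([(515,261),(537,272)]),.031)))
print("fence-face pt at stop",J(ray(k,f([(600,243)]),.027)))
s=env.observe();print("tcp",J(s["ee_pos"][None]))
E
```

```text
time_s: 7.98
ee_pos: [0.5938, -0.1602, 0.2601]
eef_rot: [0.0, 0.104, 0.995, -0.0]
wrist_force: [-0.2, -0.3, -0.9]
width: 0.0006
bar near end [[ 0.0287 -0.171 ]
 [ 0.0521 -0.1664]] far end corner [[0.0288 0.0714]
 [0.0486 0.0763]]
fence-face pt at stop [[0.0546 0.142 ]]
tcp [[ 0.0281 -0.2   ]]
```

```bash
python3 -m pendant '[{"claw":0,"offset":[0,0,-0.025],"spin":0},{"claw":0,"offset":[0,0,-0.05],"spin":0},{"claw":0,"offset":[0,0,-0.05],"spin":0},{"claw":0,"offset":[0.001,0.0049,-0.05],"spin":0},{"claw":0,"offset":[0.0021,0.0098,-0.05],"spin":0},{"claw":0,"offset":[0.0031,0.0147,-0.05],"spin":0},{"claw":0,"offset":[0.0042,0.0196,-0.05],"spin":0},{"claw":0,"offset":[0.0052,0.0245,-0.05],"spin":0},{"claw":0,"offset":[0.0063,0.0293,-0.05],"spin":0},{"claw":0,"offset":[0.0073,0.0342,-0.05],"spin":0}]'
python3 -m pendant '[{"claw":0,"offset":[0.001,0.0049,0],"spin":0},{"claw":0,"offset":[0.0021,0.0098,0],"spin":0},{"claw":0,"offset":[0.0031,0.0147,0],"spin":0},{"claw":0,"offset":[0.0042,0.0196,0],"spin":0},{"claw":0,"offset":[0.0052,0.0245,0],"spin":0},{"claw":0,"offset":[0.0063,0.0293,0],"spin":0},{"claw":0,"offset":[0.0073,0.0342,0],"spin":0},{"claw":0,"offset":[0.0083,0.0391,0],"spin":0}]'
python3 - <<'E'
from h import *
i=env.capture("scene")[:,:,::-1]
cv2.imwrite("pics/s5.png",cv2.resize(i[150:350,230:480],(750,600),interpolation=2))
E
```

```text
time_s: 9.22
ee_pos: [0.6011, -0.1259, 0.2099]
eef_rot: [0.0, 0.104, 0.995, -0.0]
wrist_force: [-0.9, -1.1, 1.5]
width: 0.0007
time_s: 10.22
ee_pos: [0.6094, -0.0865, 0.2096]
eef_rot: [-0.0, 0.104, 0.995, 0.0]
wrist_force: [-0.3, -1.7, 2.4]
width: 0.0007
```

View pics/s5.png

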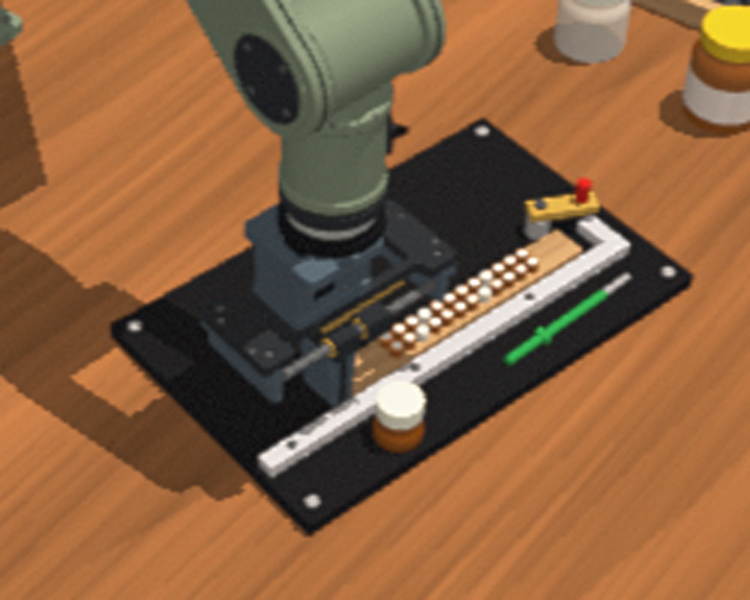

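The bar is sliding along the fence with about 20 mm left to the stop.

```bash
python3 -m pendant '[{"claw":0,"offset":[0.001,0.0049,0],"spin":0},{"claw":0,"offset":[0.0021,0.0098,0],"spin":0},{"claw":0,"offset":[0.0029,0.0137,0],"spin":0},{"claw":0,"offset":[0.0033,0.0156,0],"spin":0}]'
for k in 1 2 3 4; do python3 -m pendant '[{"claw":0,"offset":[0.0002,0.001,0],"spin":0},{"claw":0,"offset":[0.0004,0.002,0],"spin":0}]' | grep -E 'pos|force'; done
```

```text
time_s: 10.78
ee_pos: [0.6126, -0.0709, 0.2096]
eef_rot: [-0.0, 0.104, 0.995, 0.0]
wrist_force: [0.4, -1.3, -0.3]
width: 0.0008
ee_pos: [0.613, -0.0692, 0.2096]
wrist_force: [-0.6, -0.6, 0.5]
ee_pos: [0.6134, -0.0673, 0.2097]
wrist_force: [-0.4, -1.2, -0.7]
ee_pos: [0.6138, -0.0653, 0.2097]
wrist_force: [0.5, -0.1, -0.2]
ee_pos: [0.6141, -0.0639, 0.2098]
wrist_force: [-1.7, -6.6, -0.8]
```

```bash
python3 -m pendant '[{"claw":0,"offset":[0.0002,0.001,0],"spin":0},{"claw":0,"offset":[0.0003,0.0015,0],"spin":0},{"claw":0,"offset":[0.0003,0.0015,0],"spin":0}]'
python3 -m pendant '[{"claw":0,"offset":[-0.002,-0.0098,0],"spin":0},{"claw":0,"offset":[-0.0063,-0.0293,0],"spin":0},{"claw":0,"offset":[-0.0063,-0.0293,0.05],"spin":0},{"claw":0,"offset":[-0.05,-0.02,0.1],"spin":0},{"claw":0,"offset":[-0.1,-0.02,0.1],"spin":0},{"claw":0,"offset":[-0.15,-0.02,0.1],"spin":0},{"claw":0,"offset":[-0.15,-0.02,0.1],"spin":0}]'
python3 - <<'E'
from h import *
i=env.capture("scene")[:,:,::-1]; j=env.capture("side")[:,:,::-1]
cv2.imwrite("pics/s6.png",np.hstack([cv2.resize(i[180:310,330:450],(480,520),interpolation=2),cv2.resize(j[180:300,320:390],(303,520),interpolation=2)]))
E
```

```text
time_s: 12.15
ee_pos: [0.6141, -0.0635, 0.2098]
eef_rot: [-0.0, 0.104, 0.995, -0.002]
wrist_force: [-2.0, -8.8, -0.6]
width: 0.0007
time_s: 13.02
ee_pos: [0.4609, -0.0821, 0.3098]
eef_rot: [-0.001, 0.105, 0.994, 0.0]
wrist_force: [0.7, 0.3, 0.2]
width: 0.0002
```

View pics/s6.png

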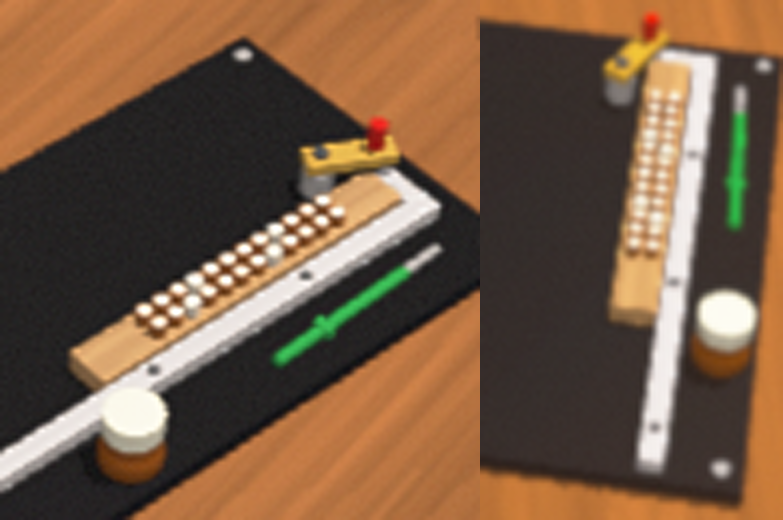

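The bar is at the stop and appears flush. To be sure it's still tight and parallel, I'll press it once more against the fence from the near side with open fingers.

```bash
python3 -m pendant '[{"claw":0.0912,"offset":[0.03,0.033,0],"spin":0},{"claw":0.0912,"offset":[0.06,0.066,0],"spin":0},{"claw":0.0912,"offset":[0.09,0.1,0],"spin":0},{"claw":0.0912,"offset":[0.118,0.13,0],"spin":0},{"claw":0.0912,"offset":[0.118,0.13,0],"spin":0},{"claw":0.0912,"offset":[0.118,0.13,0],"spin":0},{"claw":0.0912,"offset":[0.118,0.13,-0.05],"spin":0},{"claw":0.0912,"offset":[0.118,0.13,-0.085],"spin":0},{"claw":0.0912,"offset":[0.118,0.13,-0.1],"spin":0},{"claw":0.0912,"offset":[0.118,0.13,-0.1],"spin":0}]'
python3 -m pendant '[{"claw":0.0912,"offset":[0.0049,-0.001,0],"spin":0},{"claw":0.0912,"offset":[0.0098,-0.0021,0],"spin":0},{"claw":0.0912,"offset":[0.0147,-0.0031,0],"spin":0},{"claw":0.0912,"offset":[0.0196,-0.0042,0],"spin":0},{"claw":0.0912,"offset":[0.0245,-0.0052,0],"spin":0},{"claw":0.0912,"offset":[0.0275,-0.0058,0],"spin":0},{"claw":0.0912,"offset":[0.0295,-0.0063,0],"spin":0}]'
for k in 1 2; do python3 -m pendant '[{"claw":0.0912,"offset":[0.001,-0.0002,0],"spin":0},{"claw":0.0912,"offset":[0.002,-0.0004,0],"spin":0}]' | grep -E 'pos|force'; done
```

```text
time_s: 14.38
ee_pos: [0.5824, 0.0476, 0.2094]
eef_rot: [-0.001, 0.105, 0.995, -0.0]
wrist_force: [0.4, 0.1, 0.4]
width: 0.0909
time_s: 15.25
ee_pos: [0.6109, 0.0422, 0.2096]
eef_rot: [-0.003, 0.105, 0.994, 0.0]
wrist_force: [-7.5, 3.5, 7.4]
width: 0.0913
ee_pos: [0.6118, 0.0421, 0.2096]
wrist_force: [-9.5, 4.1, 8.6]
ee_pos: [0.6126, 0.042, 0.2096]
wrist_force: [-13.7, 5.6, 11.6]
```

Contact came at the same place, so the bar is seated. I'll back off, close the jaws, and approach the peg with spin +0.57 so the flat back of the finger faces along the push.

```bash
python3 -m pendant '[{"claw":0.0912,"offset":[-0.0147,0.0031,0],"spin":0},{"claw":0.0912,"offset":[-0.0293,0.0063,0],"spin":0},{"claw":0.0912,"offset":[-0.0293,0.0063,0.05],"spin":0},{"claw":0,"offset":[-0.0293,0.0063,0.09],"spin":0},{"claw":0,"offset":[-0.01,0.06,0.09],"spin":0.14},{"claw":0,"offset":[0.01,0.11,0.09],"spin":0.29},{"claw":0,"offset":[0.0332,0.15,0.09],"spin":0.43},{"claw":0,"offset":[0.0332,0.1777,0.09],"spin":0.57},{"claw":0,"offset":[0.0332,0.1777,0.09],"spin":0.57},{"claw":0,"offset":[0.0332,0.1777,0.06],"spin":0.57}]'
python3 -m pendant '[{"claw":0,"offset":[0,0,-0.028],"spin":0},{"claw":0,"offset":[0,0,-0.028],"spin":0}]'
python3 - <<'E'
from h import *
i=env.capture("scene")[:,:,::-1]; j=env.capture("side")[:,:,::-1]
cv2.imwrite("pics/s7.png",np.hstack([cv2.resize(i[150:280,340:460],(480,520),interpolation=2),cv2.resize(j[120:240,320:390],(303,520),interpolation=2)]))
E
```

```text
time_s: 17.0
ee_pos: [0.6497, 0.2186, 0.2719]
eef_rot: [0.003, -0.179, 0.984, 0.0]
wrist_force: [-0.3, 0.2, -0.1]
width: 0.0238
time_s: 17.25
ee_pos: [0.6482, 0.2174, 0.2395]
eef_rot: [-0.003, -0.179, 0.984, -0.001]
wrist_force: [-0.4, 0.8, -0.3]
width: 0.0041
```

View pics/s7.png

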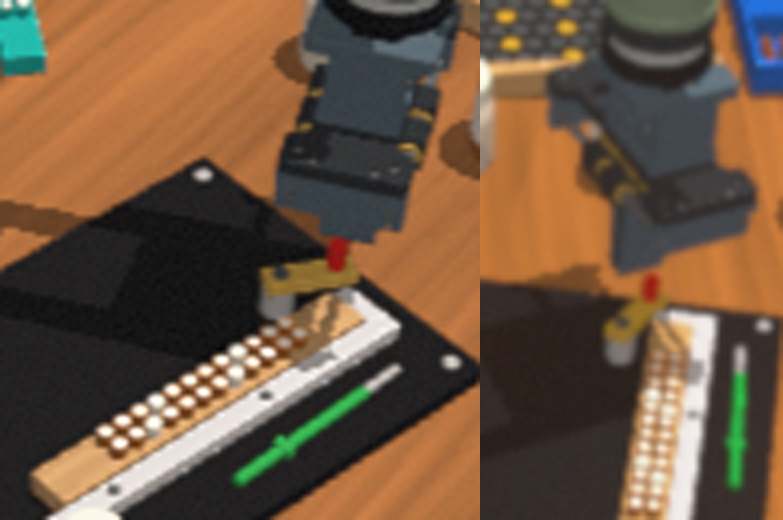

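The finger is lined up behind the peg, so I'll push the keeper round.

```bash
python3 -m pendant '[{"claw":0,"offset":[0,0,0],"spin":0},{"claw":0,"offset":[0.0014,-0.0037,0],"spin":0},{"claw":0,"offset":[0.0028,-0.0075,0],"spin":0},{"claw":0,"offset":[0.0042,-0.0112,0],"spin":0},{"claw":0,"offset":[0.0056,-0.015,0],"spin":0},{"claw":0,"offset":[0.0071,-0.0187,0],"spin":0},{"claw":0,"offset":[0.0085,-0.0224,0],"spin":0},{"claw":0,"offset":[0.0099,-0.0262,0],"spin":0},{"claw":0,"offset":[0.0113,-0.0299,0],"spin":0},{"claw":0,"offset":[0.0127,-0.0337,0],"spin":0}]'
for k in 1 2 3; do python3 -m pendant '[{"claw":0,"offset":[0.0003,-0.0009,0],"spin":0},{"claw":0,"offset":[0.0007,-0.0019,0],"spin":0}]' | grep -E 'pos|force'; done
```

```text
time_s: 18.6
ee_pos: [0.662, 0.1847, 0.2417]
eef_rot: [-0.0, -0.18, 0.984, -0.0]
wrist_force: [0.7, 1.3, 0.1]
width: 0.0004
ee_pos: [0.6626, 0.183, 0.2417]
wrist_force: [0.6, 2.3, -0.4]
ee_pos: [0.6632, 0.1813, 0.2417]
wrist_force: [-0.2, 0.8, 1.2]
ee_pos: [0.6639, 0.1793, 0.2417]
wrist_force: [0.5, 1.5, -0.2]
```

```bash
for k in 1 2 3 4; do python3 -m pendant '[{"claw":0,"offset":[0.0003,-0.0007,0],"spin":0},{"claw":0,"offset":[0.0005,-0.0014,0],"spin":0}]' | grep -E 'pos|force'; done
```

```text
ee_pos: [0.6644, 0.1779, 0.2417]
wrist_force: [-0.7, 1.3, 0.2]
ee_pos: [0.6648, 0.1765, 0.2416]
wrist_force: [-1.7, 1.2, 0.8]
ee_pos: [0.6655, 0.1751, 0.2417]
wrist_force: [-1.4, 1.3, -0.3]
ee_pos: [0.666, 0.1738, 0.2417]
wrist_force: [-1.6, 0.5, -0.1]
```

```bash
python3 -m pendant '[{"claw":0,"offset":[0.0003,-0.0007,0],"spin":0},{"claw":0,"offset":[0.0005,-0.0014,0],"spin":0}]' | grep -E 'pos|force'
python3 - <<'E'
from h import *
i=env.capture("scene")[:,:,::-1]; j=env.capture("side")[:,:,::-1]
cv2.imwrite("pics/s8.png",np.hstack([cv2.resize(i[170:270,370:460],(480,533),interpolation=2),cv2.resize(j[140:240,330:390],(320,533),interpolation=2)]))
E
```

```text
ee_pos: [0.6665, 0.1724, 0.2418]
wrist_force: [-1.8, 1.3, -0.7]
```

View pics/s8.png

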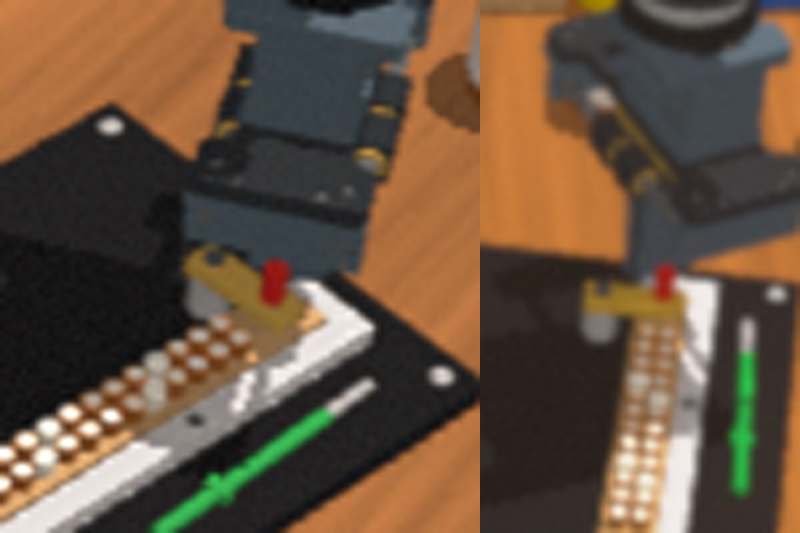

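The keeper is nearly across, but there's no limit force yet, so I'll keep pushing in small steps.

```bash
for k in 1 2 3 4 5; do python3 -m pendant '[{"claw":0,"offset":[0.0002,-0.0007,0],"spin":0},{"claw":0,"offset":[0.0003,-0.0014,0],"spin":0}]' | grep -E 'pos|force'; done
```

```text
ee_pos: [0.6668, 0.171, 0.2417]
wrist_force: [-2.1, 0.7, 0.3]
ee_pos: [0.6671, 0.1699, 0.2417]
wrist_force: [-3.1, 3.5, -0.1]
ee_pos: [0.6671, 0.1693, 0.2418]
wrist_force: [-3.2, 6.9, -0.8]
ee_pos: [0.6673, 0.1688, 0.2418]
wrist_force: [-4.3, 10.6, -0.1]
ee_pos: [0.6674, 0.1682, 0.2417]
wrist_force: [-5.3, 13.3, -0.0]
```

The limit is reached, with force rising to about 14 N and almost no further motion. I'll retreat and verify.

```bash
python3 -m pendant '[{"claw":0,"offset":[-0.0035,0.0094,0],"spin":0},{"claw":0,"offset":[-0.009,0.024,0],"spin":0},{"claw":0,"offset":[-0.009,0.024,0.05],"spin":0},{"claw":0,"offset":[-0.03,0.024,0.1],"spin":0},{"claw":0,"offset":[-0.08,0.024,0.1],"spin":0},{"claw":0,"offset":[-0.13,0.024,0.1],"spin":0},{"claw":0,"offset":[-0.13,0.024,0.1],"spin":0}]'
python3 - <<'E'
from h import *
i=env.capture("scene")[:,:,::-1]; j=env.capture("side")[:,:,::-1]
cv2.imwrite("pics/s9.png",np.hstack([cv2.resize(i[180:310,330:450],(480,520),interpolation=2),cv2.resize(j[180:300,320:390],(303,520),interpolation=2)]))
t=np.array([.608,.0413]);y=-.21;R=np.array([[np.cos(y),-np.sin(y)],[np.sin(y),np.cos(y)]])
for n,im in(("scene",i),("side",j)):
    k=env.calibration(n);a=im.astype(int);m=(a[:,:,2]>140)&(a[:,:,1]<70)&(a[:,:,0]<70)
    u,v=proj(k,np.r_[t+R@[.03,.125],.05])[0].astype(int);yy,xx=np.where(m[v-20:v+20,u-20:u+20])
    print(n,"peg jig",((ray(k,[(xx.mean()+u-20,yy.mean()+v-20)],.054)[:,:2]-t)@R).round(4))
E
```

```text
time_s: 22.82
ee_pos: [0.5349, 0.1893, 0.3421]
eef_rot: [-0.001, -0.18, 0.984, -0.0]
wrist_force: [1.2, -0.2, 0.6]
width: 0.0004
scene peg jig [[0.0354 0.1261]]
side peg jig [[0.0347 0.1304]]
```

View pics/s9.png

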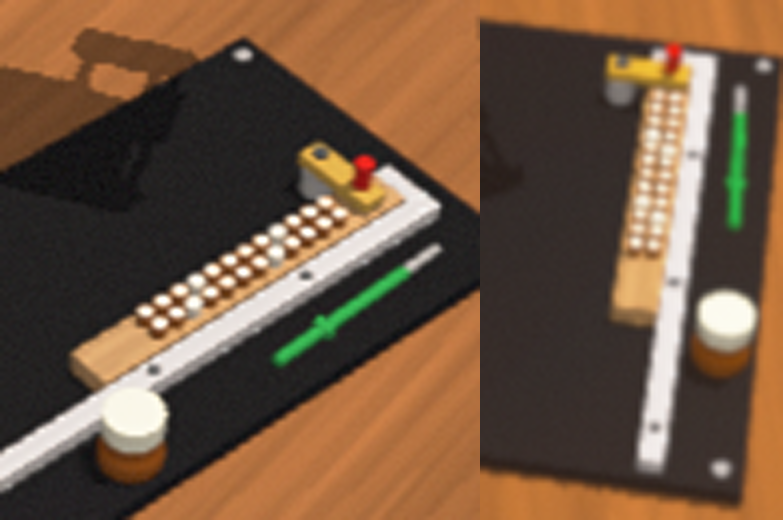

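The keeper lies across the bar's end, with the peg at jig (35,126–130) against a nominal (35,125). The bar is flush with fence and stop, and the jar and stylus haven't moved.

```bash
python3 -c "
from rig import env
print(env.job_done())"
```

```text
the job is handed in; nothing more can be done
None
```

The bar is against the fence and tight to the end stop, and the keeper is turned across its end. I handed the job in with the robot clock at about 23 s; no verdict is reported.

**What I did:**
- I pushed the bar flat against the fence with the open fingers.
- I slid it along the fence into the end stop with the closed fingers.
- I pressed its near side against the fence once more. Contact came at the same place as the first time.
- I turned the keeper by its red peg until it stopped.

**Last checks:**
- **Contact forces:** The force rose sharply at the fence (to about 15 N), the stop (9 N) and the keeper limit (14 N).
- **Pictures:** The final views show the bar flush with fence and stop and the keeper across it. The jelly jar and stylus look unmoved, and the arm is clear. The other bystanders were outside the final crops, and the arm did not work near them.
- **Disagreement:** The two cameras put the peg at jig y = 126 and 130 mm, against a nominal 125. I took that difference as camera error, because the keeper had stopped hard against its limit.

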